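# Reload the wipe roll behind the hutch's sliding guard

## Robot

A 6-joint arm with a two-finger parallel gripper is mounted at the origin on the work surface. World frame = base frame: x ahead of the robot, y to its left, z up, the work surface at z = 0. Lengths are in mm, angles in rad, forces in N, time in s.
With the tool pointing down it reaches from about 275 to 1000 mm from the base axis. Payload 8.4 kg.
Tool frame: the origin (TCP) lies at the very end of the fingers, on their centre line; the grasp point (between the pads) lies 19 mm behind it; z points along the fingers, y is the direction in which the jaws open and shut (so a half turn about z gives the same grasp; the last joint's range is limited). The gripper opens to 85 mm and grips with 20 to 120 N. Pads are 22 mm wide; open, the fingers measure 114 mm over their backs; the gripper's body (76 mm by 85 mm) begins 54 mm behind the grasp point. The pads swing forward as they close: fully open they stand 13 mm farther back than shut.
Start: joints at [1.237, 0.353, 1.633, -0, 1.155, -0.002], TCP at [203.589, 590.914, 206.281] pointing down, gripper open.
Joint ranges: [-2.63, 2.63], [-0.92, 2.1], [0.06, 2.66], [-1.3, 4.44], [0, 2.69], [-3.02, 3.02]. Speed limits (rad/s): [2.22, 2.22, 2.79, 3.14, 3.14, 3.14].

## Interface

Orientations are given as [roll, pitch, yaw] about the fixed x, y, z axes, in that order (R = Rz(yaw) Ry(pitch) Rx(roll)).
In Python, from rig import r, vision gives the robot as it stands.
- The arm moves only by the tool move_arm, never from a script. Its argument "series" is text: rows parted by semicolons, each of 7 numbers parted by spaces: the closure, from -1 (fully open) to 1 (shut), then the shift along the tool's x, y, z in units of 40 mm (1.0 is 40 mm), then the turn, a rotation vector about the tool's x, y, z in degrees. In form: grip tx ty tz ax ay az; .... A call has 1 to 20 rows; each row shifts and turns the pose as measured when the row begins, along the tool's axes as they then stand; what a row does not reach is not made up. A row lasts 1/8 s, in which the tool goes at most 62.5 mm and 10.7 degrees, less where a joint would pass 70% of its speed; a pose out of reach is approached as far as the arm can. A call is refused whole if a number of a shift passes 1 or a number of a turn 10.7, either way. A call with a gripper value outside its range is refused whole. The fingers move at their own pace and stop on an object; "grip_force" is the grip in N (left out, the last holds). Time passes only in rows, so rows that do not move let the fingers close. It gives the time, the measured TCP pose, the force and the opening at its end, in the units of the state.
- r.sense(): the state, without advancing time (a new reading comes with each control period).
- vision.grab_frame(name): name is "scene" or "top"; returns the picture (420x560x3 uint8, red, green, blue); there is no depth.
- vision.camera_params(name): a dict with "fx", "fy", "cx", "cy" (pixels), "position" and "rotation" of the camera in the world. Camera axes: x right, y up, looking along -z (the intrinsics and any distortion apply to the point x, -y, -z); pixel columns grow to the right and rows downward; lengths in mm; the calibration is good to about 2 mm. A picture is of the moment at which its call begins. camera_params takes no time and is no camera call.
- r.sign_off(): hands the job in, once; it reports no verdict.
The state is a dict: "clock": time; "qpos": joint angles; "qvel": joint speeds; "joint_efforts": joint torques, N m; "eef_pos": TCP position; "tcp_rot": TCP orientation; "contact_force": force on the tool from outside, world axes, zero at the start; "wrist_torque": the same for the moment, N m; "opening": opening from 0.0 (shut) to 1.0 (fully open).
Only numpy, scipy, OpenCV 4.12 (cv2) and the standard library are available. Lean on these libraries where they do the work, as an engineer would, in place of code of your own. Each camera call takes 0.05 s, during which the arm holds its last target. There are 200 camera calls.

## Task

Raise the hutch's clear sliding guard by its handle, right up to the top, and stand the paper roll upright on the blue spindle inside, fully down on the spindle's foot. Then lower the guard gently until it is fully shut and let go. Leave the bottle, the bowl and the wooden arch block where they are.

Things in the scene. Friction and masses are not known exactly. Their poses are not given: they have to be found in the camera images.
- hutch: White fixed hutch, 190 deep (x) by 360 wide (y), open front (its -x side) facing across the table to the robot's left. Origin under its middle on the table, z up. Floor top z=10; clear side walls inside at y=+-158; rod roof (closed to the gripper) z=258 to 272; rods close the back at x=90. Guide posts at x=-100, y=+-173, 530 high, crossbar on top. The guard slides in the plane x=-100.
- sash (a joint): Height of the guard, m: 0 = shut (lower edge on the hutch floor, 10 mm above the table), 0.24 = fully up (lower edge 250 mm above the table). Clear panel in a yellow frame, 312 wide, 245 high, 10 thick, 0.35 kg; a stiff slide holds it wherever it is left; raising takes about 9 N, lowering about 2 N.
- sash_handle (a point): Middle of the upright black bar of the guard's D handle: bar 12 mm thick, 80 long (vertical, its z), 40 in front (-x) of the guard's plane (35 clear of its face), with level legs back to the guard at both ends. 85 mm above the table when shut; moves with the guard. Axes as the hutch's.
- roll: White paper roll standing upright on the table: 62 mm diameter, 70 high, 0.09 kg, card core with a clear bore of 39 diameter right through. Origin at the centre of its underside, z up along its axis.
- spindle: Blue spindle fixed on the hutch floor, left or right of the middle: foot disc 68 diameter, 6 thick, then a post 24 diameter whose tapered top is 31 above the origin. Origin at the centre of the foot's underside, 10 mm above the table; the roll's underside rests 6 mm above the origin when fully down.
- bottle: Green closed bottle with a white cap standing on the hutch floor, on the other side from the spindle: 46 diameter, 110 high. Origin at the centre of its underside. Leave alone.
- bowl: Aluminium bowl on the table, rim diameter 104, 45 high. Origin under its centre. Leave alone.
- block: Wooden arch block on the table, 90 long (its x), 45 wide (y), 65 high. Origin under its centre. Leave alone.
There are look-alikes about, which are no part of the job. Leave any pink or purple look-alike of the roll alone.

How it is judged:
By the outcome, as a careful person would: the job done as asked, in the order asked, and still so for the second after the job is handed in, with the robot touching nothing.
It also fails if it takes over 66 s, if anything falls off the work surface, if the arm or the gripper's body presses on something with over 40 N, if the wrist force passes 120 N, or if a joint passes its speed limit or range.

## Working session

There is one attempt and no reset: what is moved stays moved. The work goes in short steps, Python scripts to look and compute and a tool call to move; the robot and the scene stay as the last step left them, time stands still between calls to the robot, and variables do not carry over. Pictures are saved under pics/ and viewed, about 8 in all and at most 12, crops included, and the job is handed in when it is done.

Besides the shell and the picture viewer there is one more tool, called by a JSON object that holds its "method" and its "body". move_arm: Moves the arm, as the interface text tells. Its arguments: {"type":"object","properties":{"series":{"type":"string"},"grip_force":{"type":"number"}},"required":["series"]}

```bash
ls; mkdir -p pics; python3 - <<'E'
from rig import r, vision
import cv2
for n in("scene","top"):
    im=vision.grab_frame(n); cv2.imwrite(f"pics/{n}0.png",im[:,:,::-1]); print(n,vision.camera_params(n))
print(r.sense())
E
```

```text
pics
scene {'fx': 537.982006035116, 'fy': 537.982006035116, 'cx': 275.71353579445326, 'cy': 200.98414928425845, 'position': array([ 238.79660792, -473.97279081, 1050.78337042]), 'rotation': array([ 0.5559933 ,  0.00466135, -0.49779636])}
top {'fx': 393.3667531811923, 'fy': 393.3667531811923, 'cx': 285.37829781954366, 'cy': 214.5067308022944, 'position': array([382.21045945,  46.56696554, 949.01087976]), 'rotation': array([ 0.15787037, -0.00715345, -1.58824408])}
{'clock': 0.1, 'qpos': array([ 1.23659342e+00,  3.53611717e-01,  1.63403330e+00, -6.31331679e-07,
        1.15521757e+00, -2.40313493e-03]), 'qvel': array([ 0.00054545, -0.00223907, -0.00168456, -0.00043326, -0.00115109,
       -0.00044781]), 'joint_efforts': array([-3.09421175e-04, -6.06357837e+01, -3.42823720e+01, -7.35964045e-05,
        4.05075814e-03,  2.66994772e-05]), 'eef_pos': array([203.44467552, 590.4837614 , 205.62760201]), 'tcp_rot': array([-3.14032272e+00, -2.47455085e-06,  2.80979313e+00]), 'contact_force': array([-0.41219763,  0.26569713, -0.61652544]), 'wrist_torque': array([ 0.01890493, -0.00312765, -0.04976711]), 'opening': 0.9998061762786805}
```

View pics/scene0.png

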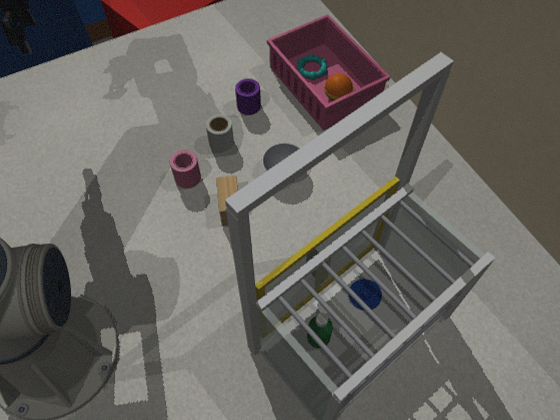

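View pics/top0.png

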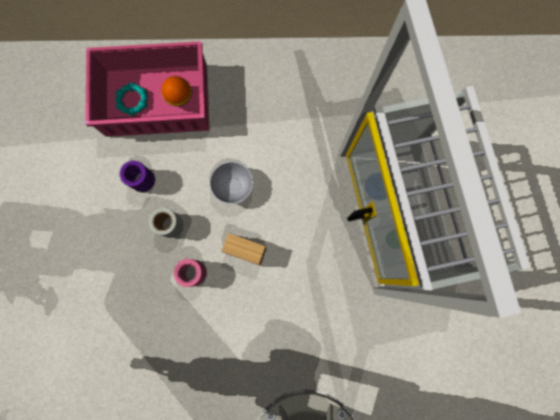

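The scene picture shows a white/grey roll at (220,134), with look-alikes in pink at (186,168) and purple at (248,96). In the top picture the roll is at (163,222), pink at (188,272) and purple at (135,176). The guard handle is at top (362,213), the blue spindle near (376,187) and the green bottle near (396,238). The white roll is the one that fits the description. I'll enlarge to confirm.

```bash
cat > h.py <<'E'
import numpy as np, cv2
from scipy.spatial.transform import Rotation as Ro
from rig import r, vision
C={n:vision.camera_params(n) for n in("scene","top")}
def ray(n,u,v):
    c=C[n]; d=np.array([(u-c["cx"])/c["fx"],-(v-c["cy"])/c["fy"],-1])
    return c["position"],Ro.from_euler("xyz",c["rotation"]).apply(d)
def at(n,u,v,z):
    p,d=ray(n,u,v); return p+d*(z-p[2])/d[2]
def proj(n,P):
    c=C[n]; q=Ro.from_euler("xyz",c["rotation"]).inv().apply(np.atleast_2d(P)-c["position"])
    return np.c_[c["cx"]-c["fx"]*q[:,0]/q[:,2], c["cy"]+c["fy"]*q[:,1]/q[:,2]]
def crop(im,u0,v0,w,h,k):
    return cv2.resize(im[v0:v0+h,u0:u0+w],None,fx=k,fy=k,interpolation=cv2.INTER_CUBIC)
E
python3 - <<'E'
import cv2, numpy as np
from h import crop,C
print({n:list(C[n]) for n in C})
t=cv2.imread("pics/top0.png"); s=cv2.imread("pics/scene0.png")
a=crop(t,340,100,130,200,3); b=crop(t,110,150,100,150,4)
cv2.imwrite("pics/c1.png",np.hstack([a,b]))
cv2.imwrite("pics/c2.png",np.hstack([crop(s,230,170,200,200,3),np.vstack([crop(s,165,75,100,120,2),crop(s,165,75,100,120,2)*0])[:600] if 0 else cv2.copyMakeBorder(crop(s,165,75,100,130,2),0,340,0,0,0)]))
E
```

```text
{'scene': ['fx', 'fy', 'cx', 'cy', 'position', 'rotation'], 'top': ['fx', 'fy', 'cx', 'cy', 'position', 'rotation']}
```

View pics/c1.png

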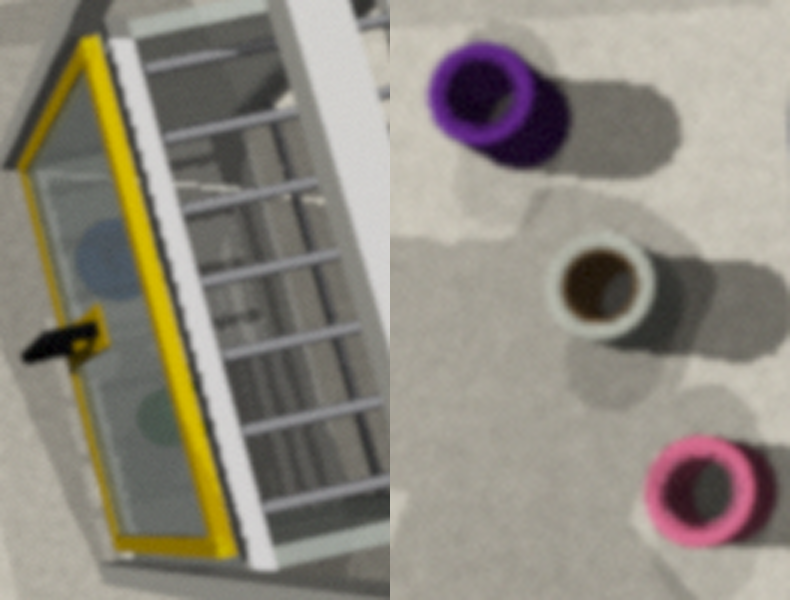

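View pics/c2.png

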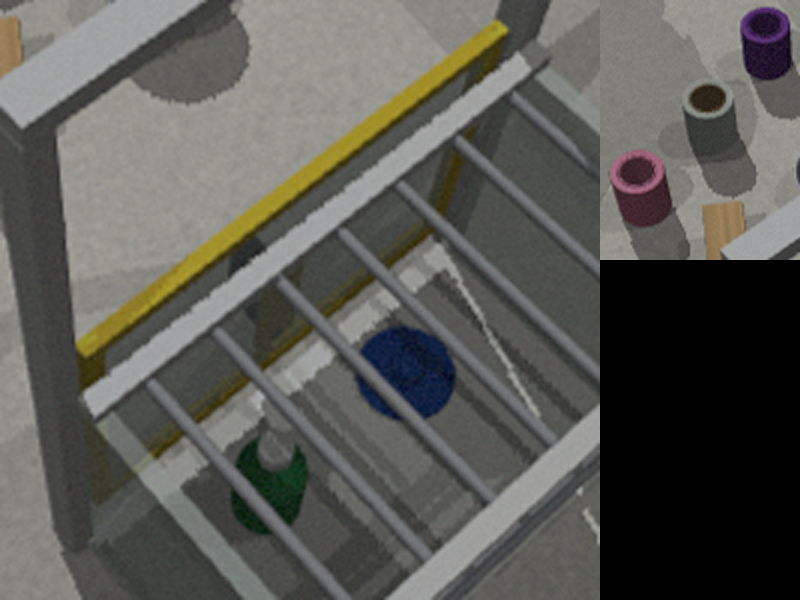

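```bash
python3 - <<'E'
from h import *
from scipy.optimize import least_squares
T=lambda x,y:(340+(x+.5)/3-.5,100+(y+.5)/3-.5)
S=lambda x,y:(230+(x+.5)/3-.5,170+(y+.5)/3-.5)
obs=[("top",T(103,38),(-95,156,255)),("top",T(237,555),(-95,-156,255)),("top",T(20,168),(-105,156,10)),("top",T(116,553),(-105,-156,10)),
("scene",S(83,352),(-100,-156,255)),("scene",S(503,30),(-100,156,255))]
def W(p,L): return np.r_[p[:2],0]+Ro.from_euler("z",p[2]).apply(L)
f=lambda p:np.concatenate([proj(n,W(p,L))[0]-uv for n,uv,L in obs])
s=least_squares(f,[400,-300,-1.5]);p=s.x
print("hutch",p,np.round(s.fun.reshape(-1,2),1))
loc=lambda P:Ro.from_euler("z",-p[2]).apply(P-np.r_[p[:2],0])
for n,q in(("scene",S(407,373)),("top",T(118,260))):
    P=at(n,*q,16);print("spindle",n,P,loc(P))
for n,q in(("scene",S(270,490)),("top",T(160,418))):
    P=at(n,*q,25);print("bottle",n,P,loc(P))
a=at("top",*T(25,357),45);b=at("top",*T(98,325),125);print("handle",a,b,loc(a),loc(b))
print("roll",at("top",163,221.5,70),at("scene",219,124.5,70), "diam",np.linalg.norm(at("top",149.7,221,70)-at("top",176,221,70)))
print("pink",at("top",110+312/4,150+490/4,70),"purple",at("top",110+92/4,150+95/4,70))
for n,u,v in(("block",243,249),("bowl",231,182)): print(n,at("top",u,v,55))
E
```

```text
hutch [ 541.40199078 -244.42035104   -1.37960241] [[-3.9  3.4]
 [-5.6 -2.9]
 [-1.9  0.9]
 [-3.4 -2.5]
 [ 3.1  5.9]
 [ 1.1  7.5]]
spindle scene [ 595.38306453 -191.20057194   16.        ] [-41.99192313  63.1108517   16.        ]
spindle top [ 596.3094172  -191.73508884   16.        ] [-41.29111027  63.91874953  16.        ]
bottle scene [ 469.52600893 -218.6239947    25.        ] [-38.98497523 -65.66414908  25.        ]
bottle top [ 466.51176834 -215.53719096   25.        ] [-42.58833113 -68.03687533  25.        ]
handle [ 513.82218719 -107.87534048   45.        ] [ 524.28176215 -147.07370042  125.        ] [-139.29791762   -1.12943432   45.        ] [-98.8261826    1.69063564 125.        ]
roll [510.57053108 313.6016313   70.        ] [509.86894932 314.22647762  70.        ] diam 59.09043848091699
pink [395.93775284 254.99285295  70.        ] purple [622.38493695 385.73291102  70.        ]
block [446.76796497 135.17367513  55.        ]
bowl [603.14227594 163.02359933  55.        ]
```

```bash
python3 - <<'E'
from h import *
from scipy.optimize import least_squares
T=lambda x,y:(340+(x+.5)/3-.5,100+(y+.5)/3-.5)
S=lambda x,y:(230+(x+.5)/3-.5,170+(y+.5)/3-.5)
obs=[("top",T(103,38),(-95,156,255)),("top",T(237,555),(-95,-156,255)),("top",T(20,168),(-105,156,10)),("top",T(116,553),(-105,-156,10)),
("scene",S(83,352),(-100,-156,255)),("scene",S(503,30),(-100,156,255))]
def W(p,L): return np.r_[p[:2],0]+Ro.from_euler("z",p[2]).apply(np.array(L)+[0,0,p[3]])
f=lambda p:np.concatenate([proj(n,W(p,L))[0]-uv for n,uv,L in obs])
s=least_squares(f,[400,-300,-1.5,0]);p=s.x
print("hutch",p,np.round(s.fun.reshape(-1,2),1))
loc=lambda P:Ro.from_euler("z",-p[2]).apply(P-np.r_[p[:2],0])
P=at("top",*T(118,260),16);print("spindle",P,loc(P))
hp=lambda L:np.round(proj("top",W(p,L))[0],1)
for z in(45,125):print("handle bar top px",hp((-140,0,z)),hp((-105,0,z)))
for z in (85,):print("handle W",W(p,(-140,0,z)))
print("obs",T(25,357),T(98,325))
# post/crossbar checks
for L in((-100,173,530),(-100,-173,530)):print("crossbar ends",*[np.round(proj(n,W([*p[:3],0],L))[0]) for n in C])
E
```

```text
hutch [ 536.2098572  -244.18923366   -1.37679987   27.66080291] [[-0.7  0. ]
 [ 0.2  0.6]
 [-0.2 -0.4]
 [-0.4  0. ]
 [-0.4  0.7]
 [ 1.2 -0.3]]
spindle [ 596.3094172  -191.73508884   16.        ] [-39.8840824  69.0844005  16.       ]
handle bar top px [349.6 218.9] [364.7 215.7]
handle bar top px [356.2 213.2] [372.7 209.7]
handle W [ 509.22038946 -106.81540562  112.66080291]
obs (348.0, 218.66666666666669) (372.3333333333333, 208.0)
crossbar ends [442.  69.] [414.  13.]
crossbar ends [238. 211.] [500. 307.]
```

The posts show the guard starts about 28 mm open, and the fit residuals are 1 px or less. The hutch, spindle, handle and roll all agree between the two cameras. Next I'll plan the approach to the handle.

```bash
cat >> h.py <<'E'
YAW=-1.377; H=np.array([536.2,-244.2,0.])
hut=lambda x,y,z: H+Ro.from_euler("z",YAW).apply([x,y,z])
def ori(th,yaw=YAW):   # tool z points along yaw, th deg below level; jaws level
    h=np.array([np.cos(yaw),np.sin(yaw),0]); t=np.radians(th)
    z=np.cos(t)*h-np.sin(t)*np.array([0,0,1.]); y=np.array([-h[1],h[0],0])
    return Ro.from_matrix(np.c_[np.cross(y,z),y,z])
def plan(tcp,R,N):
    "N equal rows in tool axes (screw)"
    from scipy.linalg import logm,expm
    s=r.sense(); R0=Ro.from_euler("xyz",s["tcp_rot"])
    M=np.eye(4); M[:3,:3]=(R0.inv()*R).as_matrix(); M[:3,3]=R0.inv().apply(tcp-s["eef_pos"])
    D=expm(np.real(logm(M))/N)
    print("rows",N,"shift",np.round(D[:3,3]/40,3),"turn",np.round(Ro.from_matrix(D[:3,:3]).as_rotvec(degrees=True),2),"| total mm",np.round(M[:3,3],1), "clock",round(s["clock"],2))
    P=np.eye(4);P[:3,:3]=R0.as_matrix();P[:3,3]=s["eef_pos"]
    path=[]
    for _ in range(N): P=P@D; path.append(P[:3,3].copy())
    print("path",np.round(path[::max(1,N//5)]).tolist())
def state():
    s=r.sense(); print({k:np.round(s[k],3).tolist() for k in("clock","qpos","eef_pos","tcp_rot","contact_force","opening")})
E
python3 - <<'E'
from h import *
R=ori(35); tz=R.as_matrix()[:,2]; h=hut(-140,0,112.7)
print("handle",h,"pre",h-110*tz,"rot",R.as_euler("xyz"))
plan(h-110*tz,R,18)
plan(h-110*tz,Ro.from_euler("xyz",[np.pi,0,YAW+np.pi]),16)
E
```

```text
handle [ 509.23802523 -106.82077334  112.7       ] pre [491.88477349 -18.40082921 175.793408  ] rot [3.14159265 0.95993109 1.76459265]
rows 18 shift [-0.841 -0.284  0.486] turn [ 1.59 -2.76  3.06] | total mm [-471.  -481.7   30.4] clock 0.1
path [[232.0, 569.0, 186.0], [312.0, 490.0, 140.0], [382.0, 396.0, 113.0], [438.0, 288.0, 106.0], [476.0, 174.0, 118.0], [493.0, 57.0, 147.0]]
rows 16 shift [-1.051 -0.333  0.047] turn [-0.    0.    3.74] | total mm [-471.  -481.7   30.4] clock 0.1
path [[239.0, 564.0, 204.0], [334.0, 472.0, 198.0], [409.0, 364.0, 193.0], [462.0, 243.0, 187.0], [490.0, 114.0, 181.0], [492.0, -18.0, 176.0]]
```

```bash
python3 - <<'E'
from h import *
plan(np.array([485,60,290]),Ro.from_euler("xyz",[np.pi,0,YAW+np.pi]),16)
E
```

```text
rows 16 shift [-0.949 -0.254 -0.132] turn [-0.    0.    3.74] | total mm [-439.  -409.9  -83.9] clock 0.1
path [[236.0, 569.0, 211.0], [324.0, 491.0, 227.0], [396.0, 397.0, 243.0], [447.0, 291.0, 258.0], [478.0, 177.0, 274.0], [485.0, 60.0, 290.0]]
```

{"method": "move_arm", "body": {"series": "-1 -0.95 -0.25 -0.13 0 0 3.7;-1 -0.95 -0.25 -0.13 0 0 3.7;-1 -0.95 -0.25 -0.13 0 0 3.7;-1 -0.95 -0.25 -0.13 0 0 3.7;-1 -0.95 -0.25 -0.13 0 0 3.7;-1 -0.95 -0.25 -0.13 0 0 3.7;-1 -0.95 -0.25 -0.13 0 0 3.7;-1 -0.95 -0.25 -0.13 0 0 3.7;-1 -0.95 -0.25 -0.13 0 0 3.7;-1 -0.95 -0.25 -0.13 0 0 3.7;-1 -0.95 -0.25 -0.13 0 0 3.7;-1 -0.95 -0.25 -0.13 0 0 3.7;-1 -0.95 -0.25 -0.13 0 0 3.7;-1 -0.95 -0.25 -0.13 0 0 3.7;-1 -0.95 -0.25 -0.13 0 0 3.7;-1 -0.95 -0.25 -0.13 0 0 3.7;-1 0 0 0 0 0 0"}}

```text
clock: 2.22
eef_pos: [487.7, 41.0, 287.7]
tcp_rot: [-3.134, 0.007, 1.744]
contact_force: [0.2, 1.4, -0.2]
opening: 1.004
```

```bash
python3 - <<'E'
from h import *
state()
R=ori(35); tz=R.as_matrix()[:,2]; h=hut(-140,0,112.7)
plan(h-110*tz,R,8)
E
```

```text
{'clock': 2.225, 'qpos': [0.086, 0.068, 1.81, -0.008, 1.271, -0.084], 'eef_pos': [487.721, 41.032, 287.694], 'tcp_rot': [-3.134, 0.007, 1.744], 'contact_force': [0.216, 1.369, -0.178], 'opening': 1.004}
rows 8 shift [-0.026 -0.02   0.41 ] turn [-0.13 -6.83 -0.11] | total mm [-58.5  -5.2 112.3] clock 2.23
path [[487.0, 40.0, 271.0], [487.0, 37.0, 255.0], [487.0, 31.0, 240.0], [487.0, 25.0, 225.0], [488.0, 16.0, 211.0], [489.0, 6.0, 198.0], [490.0, -6.0, 186.0], [492.0, -18.0, 176.0]]
```

{"method": "move_arm", "body": {"series": "-1 -0.02 -0.02 0.4 0 -6.8 0;-1 -0.02 -0.02 0.4 0 -6.8 0;-1 -0.02 -0.02 0.4 0 -6.8 0;-1 -0.02 -0.02 0.4 0 -6.8 0;-1 -0.02 -0.02 0.4 0 -6.8 0;-1 0 0 0 0 0 0"}}

```text
clock: 2.98
eef_pos: [487.6, 20.1, 209.7]
tcp_rot: [-3.135, 0.615, 1.752]
contact_force: [0.2, -0.7, -0.7]
opening: 0.999
```

```bash
python3 - <<'E'
from h import *
state()
R=ori(35); tz=R.as_matrix()[:,2]; h=hut(-140,0,112.7)
plan(h-110*tz,R,4)
E
```

```text
{'clock': 2.975, 'qpos': [0.467, 0.246, 1.945, -0.626, 1.227, 0.588], 'eef_pos': [487.65, 20.104, 209.672], 'tcp_rot': [-3.135, 0.615, 1.752], 'contact_force': [0.238, -0.726, -0.682], 'opening': 0.999}
rows 4 shift [-0.034 -0.017  0.321] turn [-0.22 -4.94 -0.11] | total mm [-12.   -2.4  50. ] clock 2.98
path [[488.0, 12.0, 200.0], [489.0, 2.0, 191.0], [491.0, -8.0, 183.0], [492.0, -18.0, 176.0]]
```

```bash
python3 - <<'E'
from h import *
R=ori(42); tz=R.as_matrix()[:,2]; h=hut(-140,0,112.7)
plan(h-80*tz,R,4)
plan(h+16*tz,R,8)
E
```

```text
rows 4 shift [-0.157 -0.015  0.487] turn [-0.22 -3.19 -0.13] | total mm [-31.5  -1.9  75.5] clock 2.98
path [[490.0, 4.0, 197.0], [492.0, -13.0, 186.0], [495.0, -30.0, 176.0], [498.0, -48.0, 166.0]]
rows 8 shift [-0.113 -0.005  0.543] turn [-0.11 -1.6  -0.06] | total mm [-52.7  -0.4 169.1] clock 2.98
path [[490.0, 4.0, 195.0], [493.0, -12.0, 180.0], [496.0, -29.0, 166.0], [499.0, -46.0, 152.0], [502.0, -64.0, 139.0], [505.0, -82.0, 126.0], [508.0, -100.0, 114.0], [512.0, -118.0, 102.0]]
```

{"method": "move_arm", "body": {"series": "-1 -0.16 -0.015 0.49 -0.2 -3.2 -0.1;-1 -0.16 -0.015 0.49 -0.2 -3.2 -0.1;-1 -0.16 -0.015 0.49 -0.2 -3.2 -0.1;-1 -0.16 -0.015 0.49 -0.2 -3.2 -0.1;-1 0 0 0 0 0 0"}}

```text
clock: 3.6
eef_pos: [500.1, -47.6, 167.6]
tcp_rot: [3.137, 0.829, 1.759]
contact_force: [-0.2, -0.1, 0.6]
opening: 0.998
```

```bash
python3 - <<'E'
from h import *
state()
R=ori(42); tz=R.as_matrix()[:,2]; h=hut(-140,0,112.7)
plan(h+17*tz,R,5)
s=vision.grab_frame("scene")[:,:,::-1];t=vision.grab_frame("top")[:,:,::-1]
cv2.imwrite("pics/p5.png",np.hstack([crop(s,180,150,200,200,2),crop(t,290,130,130,200//1,2)*1]))
E
```

```text
{'clock': 3.6, 'qpos': [0.451, 0.378, 2.028, -0.879, 1.185, 0.8], 'eef_pos': [500.111, -47.597, 167.575], 'tcp_rot': [3.137, 0.829, 1.759], 'contact_force': [-0.187, -0.128, 0.568], 'opening': 0.998}
rows 5 shift [ 0.001 -0.013  0.491] turn [ 0.01 -0.1  -0.04] | total mm [-0.1 -2.5 98.2] clock 3.6
path [[502.0, -62.0, 154.0], [505.0, -76.0, 141.0], [507.0, -90.0, 128.0], [509.0, -105.0, 115.0], [512.0, -119.0, 101.0]]
```

View pics/p5.png

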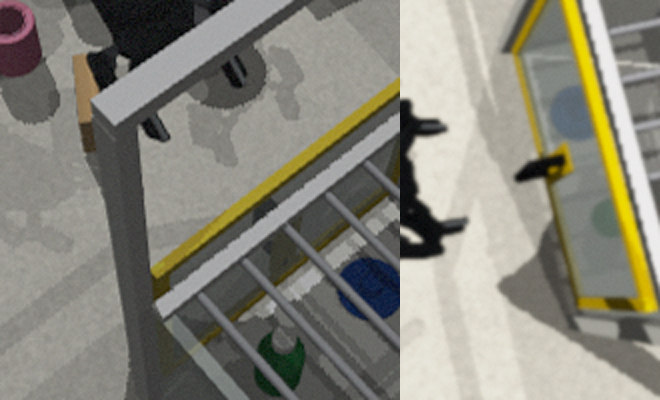

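The picture (composite) shows the fingers at (440,127) and (462,224), straddling the line to the black handle at (535,168). I'll go on to the grasp.

{"method": "move_arm", "body": {"series": "-1 0 -0.013 0.49 0 0 0;-1 0 -0.013 0.49 0 0 0;-1 0 -0.013 0.49 0 0 0;-1 0 -0.013 0.49 0 0 0;-1 0 -0.013 0.49 0 0 0;-1 0 0 0 0 0 0;1 0 0 0 0 0 0;1 0 0 0 0 0 0;1 0 0 0 0 0 0;1 0 0 0 0 0 0;1 0 0 0 0 0 0;1 0 0 0 0 0 0", "grip_force": 50}}

```text
clock: 5.2
eef_pos: [513.4, -121.9, 98.6]
tcp_rot: [3.13, 0.824, 1.753]
contact_force: [0.5, -2.7, -2.6]
opening: 0.106
```

```bash
python3 - <<'E'
from h import *
state()
R=Ro.from_euler("xyz",r.sense()["tcp_rot"]); print("up in tool",R.inv().apply([0,0,1]))
E
```

```text
{'clock': 5.2, 'qpos': [0.297, 0.485, 2.088, -1.041, 1.008, 0.896], 'eef_pos': [513.36, -121.917, 98.609], 'tcp_rot': [3.13, 0.824, 1.753], 'contact_force': [0.452, -2.708, -2.578], 'opening': 0.106}
up in tool [-0.7336824   0.00790248 -0.67944661]
```

{"method": "move_arm", "body": {"series": "1 -0.37 0 -0.34 0 0 0;1 -0.37 0 -0.34 0 0 0;1 -0.37 0 -0.34 0 0 0;1 -0.37 0 -0.34 0 0 0"}}

```text
clock: 5.7
eef_pos: [513.3, -121.8, 177.1]
tcp_rot: [3.134, 0.819, 1.759]
contact_force: [3.7, -4.2, -8.8]
opening: 0.106
```

```bash
python3 - <<'E'
from h import *
state()
R=Ro.from_euler("xyz",r.sense()["tcp_rot"]); print("up in tool",R.inv().apply([0,0,1]))
print("tcp hutch",Ro.from_euler("z",-YAW).apply(r.sense()["eef_pos"]-H))
E
```

```text
{'clock': 5.7, 'qpos': [0.295, 0.337, 2.056, -0.953, 1.101, 0.715], 'eef_pos': [513.261, -121.793, 177.096], 'tcp_rot': [3.134, 0.819, 1.759], 'contact_force': [3.654, -4.186, -8.823], 'opening': 0.106}
up in tool [-0.73041001  0.00514982 -0.68298953]
tcp hutch [-124.53329741    1.06421903  177.09579547]
```

{"method": "move_arm", "body": {"series": "1 -0.37 0 -0.34 0 0 0;1 -0.37 0 -0.34 0 0 0;1 -0.37 0 -0.34 0 0 0;1 -0.37 0 -0.34 0 0 0;1 -0.37 0 -0.34 0 0 0;1 -0.37 0 -0.34 0 0 0;1 -0.18 0 -0.17 0 0 0;1 -0.07 0 -0.07 0 0 0;1 -0.07 0 -0.07 0 0 0"}}

```text
clock: 6.82
eef_pos: [513.0, -121.3, 310.5]
tcp_rot: [3.137, 0.806, 1.769]
contact_force: [20.5, -22.8, -46.0]
opening: 0.107
```

```bash
python3 - <<'E'
from h import *
state()
print("tcp hutch",Ro.from_euler("z",-YAW).apply(r.sense()["eef_pos"]-H))
E
```

```text
{'clock': 6.825, 'qpos': [0.29, 0.135, 1.944, -0.847, 1.284, 0.438], 'eef_pos': [513.004, -121.306, 310.538], 'tcp_rot': [3.137, 0.806, 1.769], 'contact_force': [20.451, -22.76, -45.99], 'opening': 0.107}
tcp hutch [-125.06102442    0.90574649  310.53750587]
```

{"method": "move_arm", "body": {"series": "1 0 0 0 0 0 0;-1 0 0 0 0 0 0;-1 0 0 0 0 0 0;-1 0 0 0 0 0 0;-1 0 0 0 0 0 0;-1 0 0 0 0 0 0;-1 0 0 -0.5 0 0 0;-1 0 0 -0.6 0 0 0;-1 0 0 -0.6 0 0 0;-1 0 0 -0.6 0 0 0;-1 0 0 -0.6 0 0 0;-1 0 0 0 0 0 0"}}

```text
clock: 8.32
eef_pos: [495.7, -37.3, 393.6]
tcp_rot: [3.137, 0.808, 1.769]
contact_force: [-0.8, -0.3, -0.5]
opening: 0.999
```

```bash
python3 - <<'E'
from h import *
state()
roll=np.array([510.2,313.9,0])
for yaw in(YAW,0.2,.6,1.0):
    R=ori(35,yaw); tz=R.as_matrix()[:,2]
    print(yaw); plan(roll+[0,0,42]-130*tz,R,14)
cv2.imwrite("pics/p6.png",np.hstack([crop(vision.grab_frame("scene")[:,:,::-1],180,20,280,300,1.4),crop(vision.grab_frame("top")[:,:,::-1],290,30,270,300,1.4)]))
E
```

```text
{'clock': 8.325, 'qpos': [0.464, 0.079, 1.815, -0.774, 1.528, 0.414], 'eef_pos': [495.662, -37.278, 393.624], 'tcp_rot': [3.137, 0.808, 1.769], 'contact_force': [-0.769, -0.33, -0.484], 'opening': 0.999}
-1.377
rows 14 shift [ 0.892  0.149 -0.3  ] turn [ 0.03 -0.62  0.01] | total mm [ 509.8   84.3 -132. ] clock 8.32
path [[495.0, -3.0, 376.0], [493.0, 64.0, 340.0], [492.0, 130.0, 303.0], [491.0, 196.0, 264.0], [491.0, 260.0, 223.0], [490.0, 324.0, 182.0], [490.0, 387.0, 139.0]]
0.2
rows 14 shift [ 0.729  0.395 -0.089] turn [-4.97 -0.48 -4.08] | total mm [436.1 -22.9 -55.3] clock 8.32
path [[507.0, -12.0, 375.0], [520.0, 42.0, 338.0], [523.0, 96.0, 300.0], [514.0, 150.0, 261.0], [494.0, 199.0, 221.0], [465.0, 243.0, 180.0], [427.0, 279.0, 138.0]]
0.6
rows 14 shift [0.652 0.454 0.01 ] turn [-6.23 -0.39 -5.12] | total mm [407.4 -14.6 -25.3] clock 8.32
path [[510.0, -16.0, 375.0], [530.0, 30.0, 337.0], [537.0, 81.0, 298.0], [531.0, 131.0, 260.0], [512.0, 177.0, 220.0], [482.0, 215.0, 180.0], [444.0, 244.0, 138.0]]
1.0
rows 14 shift [0.556 0.511 0.133] turn [-7.5  -0.29 -6.16] | total mm [383.3   9.3  -0. ] clock 8.32
path [[513.0, -22.0, 374.0], [541.0, 17.0, 335.0], [555.0, 62.0, 296.0], [555.0, 109.0, 258.0], [539.0, 154.0, 219.0], [511.0, 191.0, 179.0], [474.0, 217.0, 138.0]]
```

View pics/p6.png

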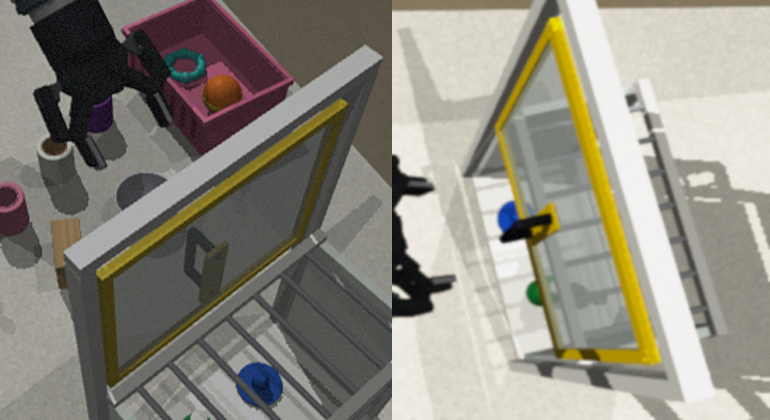

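The guard is fully up, with the blue spindle visible at (260,383) and the bottle undisturbed. Next is the roll, approached between the pink and purple look-alikes.

```bash
python3 - <<'E'
from h import *
roll=np.array([510.2,313.9,0])
R=ori(40,-.7); tz=R.as_matrix()[:,2]
print((roll+[0,0,42]-90*tz))
plan(roll+[0,0,160]-90*tz,R,13)
E
```

```text
[457.46872033 358.31494415  99.85088487]
rows 13 shift [ 0.728  0.312 -0.306] turn [-2.2  -0.27 -1.97] | total mm [ 399.9   41.9 -166. ] clock 8.43
path [[502.0, -7.0, 380.0], [510.0, 55.0, 354.0], [512.0, 118.0, 328.0], [507.0, 180.0, 301.0], [497.0, 241.0, 274.0], [480.0, 301.0, 246.0], [457.0, 358.0, 218.0]]
```

{"method": "move_arm", "body": {"series": "-1 0.73 0.31 -0.31 -2.2 -0.3 -2;-1 0.73 0.31 -0.31 -2.2 -0.3 -2;-1 0.73 0.31 -0.31 -2.2 -0.3 -2;-1 0.73 0.31 -0.31 -2.2 -0.3 -2;-1 0.73 0.31 -0.31 -2.2 -0.3 -2;-1 0.73 0.31 -0.31 -2.2 -0.3 -2;-1 0.73 0.31 -0.31 -2.2 -0.3 -2;-1 0.73 0.31 -0.31 -2.2 -0.3 -2;-1 0.73 0.31 -0.31 -2.2 -0.3 -2;-1 0.73 0.31 -0.31 -2.2 -0.3 -2;-1 0.73 0.31 -0.31 -2.2 -0.3 -2;-1 0.73 0.31 -0.31 -2.2 -0.3 -2;-1 0.73 0.31 -0.31 -2.2 -0.3 -2;-1 0 0 0 0 0 0"}}

```text
clock: 10.18
eef_pos: [451.0, 355.5, 197.9]
tcp_rot: [-3.102, 0.878, 2.487]
contact_force: [-0.4, 0.3, 0.5]
opening: 0.997
```

```bash
python3 - <<'E'
from h import *
state()
roll=np.array([510.2,313.9,0])
R=ori(40,-.7); tz=R.as_matrix()[:,2]
plan(roll+[0,0,44]-75*tz,R,5)
E
```

```text
{'clock': 10.175, 'qpos': [1.157, 0.465, 1.825, -0.867, 1.314, 0.697], 'eef_pos': [450.99, 355.46, 197.887], 'tcp_rot': [-3.102, 0.878, 2.487], 'contact_force': [-0.382, 0.275, 0.55], 'opening': 0.997}
rows 5 shift [0.359 0.039 0.394] turn [-0.05  0.07  0.34] | total mm [71.8  8.8 78.6] clock 10.18
path [[454.0, 354.0, 177.0], [457.0, 353.0, 156.0], [460.0, 352.0, 134.0], [463.0, 352.0, 113.0], [466.0, 351.0, 92.0]]
```

{"method": "move_arm", "body": {"series": "-1 0.36 0.04 0.39 0 0.1 0.35;-1 0.36 0.04 0.39 0 0.1 0.35;-1 0.36 0.04 0.39 0 0.1 0.35;-1 0.36 0.04 0.39 0 0.1 0.35;-1 0.36 0.04 0.39 0 0.1 0.35;-1 0 0 0 0 0 0"}}

```text
clock: 10.92
eef_pos: [468.0, 346.9, 83.9]
tcp_rot: [-3.137, 0.87, 2.434]
contact_force: [-0.1, 0.6, 0.1]
opening: 1.0
```

```bash
python3 - <<'E'
from h import *
state()
roll=np.array([510.2,313.9,0])
R=ori(40,-.7); tz=R.as_matrix()[:,2]
plan(roll+[0,0,44]+24*tz,R,6)
cv2.imwrite("pics/p7.png",np.hstack([crop(vision.grab_frame("scene")[:,:,::-1],120,50,160,180,2.4),crop(vision.grab_frame("top")[:,:,::-1],90,130,160,180,2.4)]))
E
```

```text
{'clock': 10.925, 'qpos': [1.12, 0.637, 1.858, -0.933, 1.165, 0.881], 'eef_pos': [467.994, 346.944, 83.945], 'tcp_rot': [-3.137, 0.87, 2.434], 'contact_force': [-0.102, 0.564, 0.12], 'opening': 1.0}
rows 6 shift [-0.017  0.01   0.378] turn [-0.1  -0.03 -0.04] | total mm [-4.1  2.9 90.7] clock 10.93
path [[477.0, 339.0, 75.0], [487.0, 332.0, 65.0], [496.0, 324.0, 56.0], [505.0, 317.0, 47.0], [515.0, 309.0, 38.0], [524.0, 302.0, 29.0]]
```

View pics/p7.png

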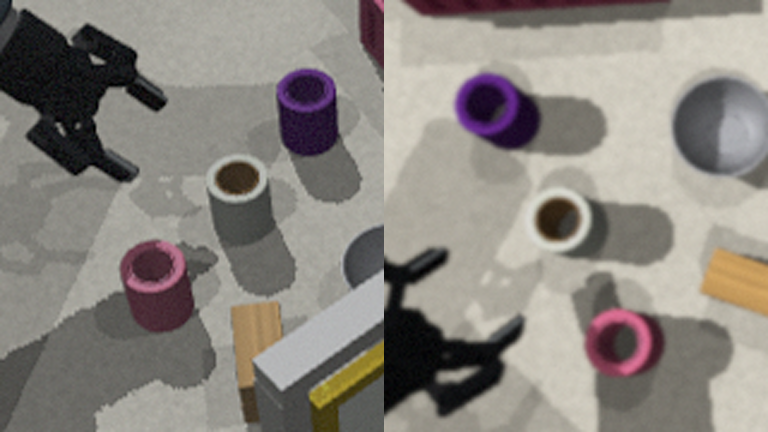

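The white roll is at (238,200) in the scene half and (560,220) in the top half, on the fingers' centre line. Pink is at (156,285) and purple at (306,112), both clear. Grasping now.

{"method": "move_arm", "body": {"series": "-1 -0.02 0.01 0.38 0 0 0;-1 -0.02 0.01 0.38 0 0 0;-1 -0.02 0.01 0.38 0 0 0;-1 -0.02 0.01 0.38 0 0 0;-1 -0.02 0.01 0.38 0 0 0;-1 -0.02 0.01 0.38 0 0 0;-1 0 0 0 0 0 0;1 0 0 0 0 0 0;1 0 0 0 0 0 0;1 0 0 0 0 0 0;1 0 0 0 0 0 0;1 0 0 0 0 0 0", "grip_force": 30}}

```text
clock: 12.52
eef_pos: [529.5, 300.9, 28.6]
tcp_rot: [3.137, 0.869, 2.429]
contact_force: [0.3, 0.5, -1.0]
opening: 0.705
```

```bash
python3 - <<'E'
from h import *
state()
R=ori(40,-.7); tz=R.as_matrix()[:,2]; roll=np.array([510.2,313.9,0]); s=r.sense()
R=Ro.from_euler("xyz",s["tcp_rot"])
print("axis point in tool (z44)",R.inv().apply(roll+[0,0,44]-s["eef_pos"]),"up in tool",R.inv().apply([0,0,1]))
E
```

```text
{'clock': 12.525, 'qpos': [0.989, 0.721, 1.884, -1.073, 1.04, 0.946], 'eef_pos': [529.482, 300.862, 28.586], 'tcp_rot': [3.137, 0.869, 2.429], 'contact_force': [0.326, 0.539, -1.031], 'opening': 0.705}
axis point in tool (z44) [  3.16137354  -2.61429201 -27.6147271 ] up in tool [-0.76342165  0.00318636 -0.64589258]
```

{"method": "move_arm", "body": {"series": "1 -0.2 0 -0.17 0 0 0;1 -0.6 0 -0.5 0 0 0;1 -0.65 0 -0.55 0 0 0;1 -0.65 0 -0.55 0 0 0;1 -0.65 0 -0.55 0 0 0;1 -0.65 0 -0.55 0 0 0;1 0 0 0 0 0 0"}}

```text
clock: 13.4
eef_pos: [528.7, 299.7, 215.5]
tcp_rot: [3.137, 0.868, 2.428]
contact_force: [0.5, -0.5, -1.4]
opening: 0.705
```

```bash
cat >> h.py <<'E'
SP=np.array([596.,-191.6,0])
def place(bz,back,yaw=-1.2,th=40,off=23.1):
    R=ori(th,yaw); hd=np.array([np.cos(yaw),np.sin(yaw),0]); return SP+hd*(off-back)+[0,0,28.6+bz],R
E
python3 - <<'E'
from h import *
state()
plan(*place(140,190),13)
E
```

```text
{'clock': 13.4, 'qpos': [0.989, 0.42, 1.84, -0.935, 1.226, 0.625], 'eef_pos': [528.699, 299.75, 215.476], 'tcp_rot': [3.137, 0.868, 2.428], 'contact_force': [0.542, -0.486, -1.423], 'opening': 0.705}
rows 13 shift [-0.275 -0.376  0.465] turn [ 1.66 -0.02  1.38] | total mm [-109.6 -250.5  200.6] clock 13.4
path [[535.0, 274.0, 212.0], [545.0, 223.0, 204.0], [551.0, 171.0, 197.0], [553.0, 119.0, 190.0], [551.0, 67.0, 183.0], [545.0, 15.0, 176.0], [536.0, -36.0, 169.0]]
```

{"method": "move_arm", "body": {"series": "1 -0.27 -0.38 0.46 1.7 0 1.4;1 -0.27 -0.38 0.46 1.7 0 1.4;1 -0.27 -0.38 0.46 1.7 0 1.4;1 -0.27 -0.38 0.46 1.7 0 1.4;1 -0.27 -0.38 0.46 1.7 0 1.4;1 -0.27 -0.38 0.46 1.7 0 1.4;1 -0.27 -0.38 0.46 1.7 0 1.4;1 -0.27 -0.38 0.46 1.7 0 1.4;1 -0.27 -0.38 0.46 1.7 0 1.4;1 -0.27 -0.38 0.46 1.7 0 1.4;1 -0.27 -0.38 0.46 1.7 0 1.4;1 -0.27 -0.38 0.46 1.7 0 1.4;1 -0.27 -0.38 0.46 1.7 0 1.4;1 0 0 0 0 0 0"}}

```text
clock: 15.15
eef_pos: [512.0, -69.6, 153.9]
tcp_rot: [-3.088, 0.875, 1.925]
contact_force: [0.4, -0.5, -1.9]
opening: 0.705
```

```bash
python3 - <<'E'
from h import *
state()
plan(*place(55,150),6)
cv2.imwrite("pics/p8.png",np.hstack([crop(vision.grab_frame("scene")[:,:,::-1],200,70,240,280,1.6),crop(vision.grab_frame("top")[:,:,::-1],250,50,240,280,1.6)]))
E
```

```text
{'clock': 15.15, 'qpos': [0.433, 0.402, 2.084, -1.007, 1.117, 0.791], 'eef_pos': [511.967, -69.621, 153.872], 'tcp_rot': [-3.088, 0.875, 1.925], 'contact_force': [0.377, -0.542, -1.901], 'opening': 0.705}
rows 6 shift [0.179 0.15  0.237] turn [-0.63  0.02 -0.11] | total mm [43.3 37.4 55.9] clock 15.15
path [[518.0, -70.0, 142.0], [524.0, -71.0, 130.0], [531.0, -72.0, 119.0], [537.0, -72.0, 107.0], [544.0, -73.0, 95.0], [550.0, -73.0, 84.0]]
```

View pics/p8.png

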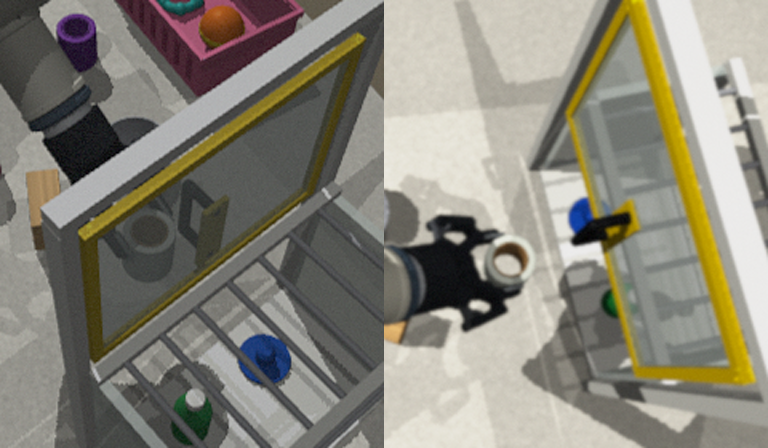

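The roll is gripped upright at top-half (508,262), outside the hutch. The spindle is at scene-half (265,360), which matches the earlier measurement, and the guard is still up. Next I align outside the opening.

{"method": "move_arm", "body": {"series": "1 0.18 0.15 0.24 -0.6 0 -0.1;1 0.18 0.15 0.24 -0.6 0 -0.1;1 0.18 0.15 0.24 -0.6 0 -0.1;1 0.18 0.15 0.24 -0.6 0 -0.1;1 0.18 0.15 0.24 -0.6 0 -0.1;1 0.18 0.15 0.24 -0.6 0 -0.1;1 0 0 0 0 0 0"}}

```text
clock: 16.12
eef_pos: [554.9, -70.0, 77.2]
tcp_rot: [3.139, 0.873, 1.947]
contact_force: [-0.4, -0.2, -0.2]
opening: 0.698
```

```bash
python3 - <<'E'
from h import *
state()
s=r.sense(); y=s["tcp_rot"][2]-np.pi; hd=np.array([np.cos(y),np.sin(y),0])
c=s["eef_pos"]-23.1*hd; bz=s["eef_pos"][2]-28.6
print("axis",c[:2],"base z",bz,"expected top rim px",proj("top",[c[0],c[1],bz+70]),"scene",proj("scene",[c[0],c[1],bz+70]))
plan(*place(55,0),9)
t=vision.grab_frame("top")[:,:,::-1];cv2.imwrite("pics/p9.png",np.hstack([crop(t,310,180,80,80,5),crop(vision.grab_frame("scene")[:,:,::-1],260,180,80,80,5)]))
E
```

```text
{'clock': 16.125, 'qpos': [0.399, 0.562, 2.077, -1.172, 0.982, 0.955], 'eef_pos': [554.893, -69.959, 77.209], 'tcp_rot': [3.139, 0.873, 1.947], 'contact_force': [-0.36, -0.212, -0.222], 'opening': 0.698}
axis [546.40852992 -48.47329295] base z 48.60852484164426 expected top rim px [[325.43074357 199.12252932]] scene [[311.7620118  225.96475462]]
rows 9 shift [-0.284 -0.018  0.311] turn [0.04 0.   0.02] | total mm [-102.1   -6.8  111.9] clock 16.12
path [[560.0, -86.0, 78.0], [566.0, -102.0, 79.0], [571.0, -118.0, 79.0], [577.0, -134.0, 80.0], [583.0, -149.0, 81.0], [588.0, -165.0, 81.0], [593.0, -181.0, 82.0], [599.0, -197.0, 83.0], [604.0, -213.0, 84.0]]
```

View pics/p9.png

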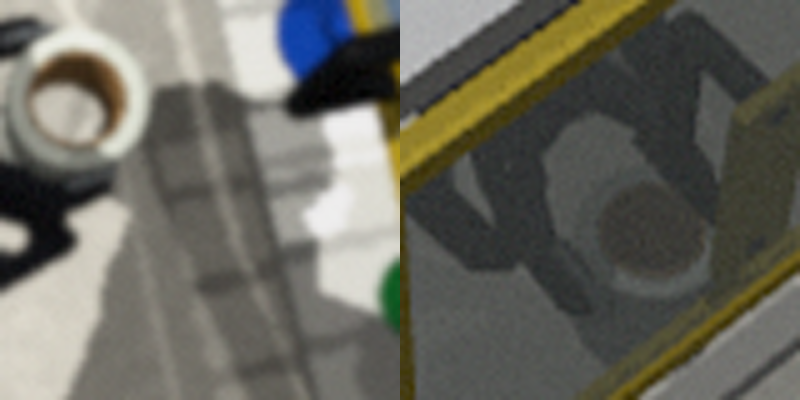

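```bash
python3 - <<'E'
from h import *
plan(*place(58,60,yaw=-1.0),6)
E
```

```text
rows 6 shift [-0.27  -0.088  0.267] turn [-1.4   0.01 -1.2 ] | total mm [-65.7 -13.8  65.1] clock 16.23
path [[557.0, -85.0, 80.0], [560.0, -101.0, 81.0], [563.0, -116.0, 82.0], [567.0, -131.0, 84.0], [571.0, -146.0, 85.0], [576.0, -161.0, 87.0]]
```

{"method": "move_arm", "body": {"series": "1 -0.27 -0.09 0.27 -1.4 0 -1.2;1 -0.27 -0.09 0.27 -1.4 0 -1.2;1 -0.27 -0.09 0.27 -1.4 0 -1.2;1 -0.27 -0.09 0.27 -1.4 0 -1.2;1 -0.27 -0.09 0.27 -1.4 0 -1.2;1 -0.27 -0.09 0.27 -1.4 0 -1.2;1 0 0 0 0 0 0"}}

```text
clock: 17.1
eef_pos: [581.3, -135.7, 117.4]
tcp_rot: [-3.094, 0.829, 2.138]
contact_force: [-0.4, 0.0, -1.6]
opening: 0.704
```

```bash
python3 - <<'E'
from h import *
state()
plan(*place(55,0,yaw=-1.0),4)
E
```

```text
{'clock': 17.1, 'qpos': [0.219, 0.432, 2.125, -1.295, 0.828, 0.724], 'eef_pos': [581.314, -135.669, 117.379], 'tcp_rot': [-3.094, 0.829, 2.138], 'contact_force': [-0.381, 0.049, -1.601], 'opening': 0.704}
rows 4 shift [-0.166 -0.096  0.509] turn [-0.72 -0.63 -0.02] | total mm [-27.9 -13.7  81.2] clock 17.1
path [[588.0, -155.0, 109.0], [594.0, -173.0, 100.0], [601.0, -192.0, 92.0], [608.0, -211.0, 84.0]]
```

Joint 4 is at its limit for this pose. I'll fit a small kinematic model from the recorded states and pick a feasible placing orientation.

```bash
cat > kin.py <<'E'
import numpy as np
from scipy.spatial.transform import Rotation as Ro
from scipy.optimize import least_squares
D=[([1.2366,.3536,1.634,0,1.1552,-.0024],[203.44,590.48,205.63],[-3.1403,0,2.8098]),
([.086,.068,1.81,-.008,1.271,-.084],[487.7,41,287.7],[-3.134,.007,1.744]),
([.467,.246,1.945,-.626,1.227,.588],[487.65,20.1,209.67],[-3.135,.615,1.752]),
([.451,.378,2.028,-.879,1.185,.8],[500.1,-47.6,167.6],[3.137,.829,1.759]),
([.464,.079,1.815,-.774,1.528,.414],[495.7,-37.3,393.6],[3.137,.808,1.769]),
([1.157,.465,1.825,-.867,1.314,.697],[451,355.5,197.9],[-3.102,.878,2.487]),
([1.12,.637,1.858,-.933,1.165,.881],[468,346.9,83.9],[-3.137,.87,2.434]),
([.989,.42,1.84,-.935,1.226,.625],[528.7,299.75,215.5],[3.137,.868,2.428]),
([.433,.402,2.084,-1.007,1.117,.791],[512,-69.6,153.9],[-3.088,.875,1.925]),
([.399,.562,2.077,-1.172,.982,.955],[554.9,-70,77.2],[3.139,.873,1.947]),
([.219,.432,2.125,-1.295,.828,.724],[581.3,-135.7,117.4],[-3.094,.829,2.138])]
def chain(q):
    A=Ro.from_euler("z",q[0]);B=A*Ro.from_euler("y",q[1]);C=A*Ro.from_euler("y",q[1]+q[2])
    E=C*Ro.from_euler("z",q[3])*Ro.from_euler("y",q[4]);return A,B,C,E,E*Ro.from_euler("z",q[5])
K=chain(D[0][0])[4].inv()*Ro.from_euler("xyz",D[0][2])
rows=[];rhs=[]
for q,p,e in D:
    A,B,C,E,F=[x.as_matrix() for x in chain(q)]
    rows.append(np.c_[A[:,0],A[:,2],B[:,0],B[:,2],C[:,0],C[:,2],E[:,2]]);rhs.append(p)
P,_,_,_=np.linalg.lstsq(np.vstack(rows),np.hstack(rhs),rcond=1e-6)
def fk(q):
    A,B,C,E,F=[x.as_matrix() for x in chain(q)]
    return np.c_[A[:,0],A[:,2],B[:,0],B[:,2],C[:,0],C[:,2],E[:,2]]@P, Ro.from_matrix(F)*K
lo=[-2.63,-.92,.06,-1.25,.05,-2.95];hi=[2.63,2.1,2.66,4.4,2.65,2.95]
def ik(p,R,q0):
    f=lambda q:np.r_[(fk(q)[0]-p)/10,(fk(q)[1].inv()*R).as_rotvec()*10]
    s=least_squares(f,np.clip(q0,np.add(lo,.01),np.subtract(hi,.01)),bounds=(lo,hi));return s.x,np.abs(s.fun).max()
if __name__=="__main__":
    print("P",np.round(P,1),"K",K.as_euler("xyz"))
    for q,p,e in D: print(np.round(fk(q)[0]-p,1),np.round((fk(q)[1].inv()*Ro.from_euler("xyz",e)).magnitude(),3))
    from h import place
    for th in (30,40,45,50,55,60):
      for yaw in (-1.7,-1.4,-1.2,-1.0,-.6):
        o=[]
        for q0 in (D[-2][0],[.2,.4,2.1,2.,.8,-2.2],[.2,.4,2.1,4.2,.8,.7],[.2,.4,2.1,4.2,.8,-2.4]):
            out=[ik(*place(bz,0,yaw,th),q0) for bz in(55,6+10)]
            if max(x[1] for x in out)<.2: o.append(np.round(out[1][0],2).tolist())
        print(th,yaw,o[:2])
E
python3 kin.py
```

```text
P [ 1.000e+00  2.925e+02 -1.000e-01  5.673e+02  5.840e+01  4.932e+02
  3.658e+02] K [ 8.53106674e-05 -2.90206272e-06  1.57079266e+00]
[ 1.3 -0.8  0.2] 0.0
[-0.1 -1.8  0.2] 0.001
[ 0.2 -0.1  0.1] 0.001
[0.7 0.1 0.2] 0.001
[ 0.2 -0.2 -0.4] 0.001
[-0.2  0.2 -0.6] 0.001
[-0.1  0.1  0.1] 0.0
[ 0.1  0.2 -0.1] 0.001
[ 0.1  0.2 -0. ] 0.0
[-0.1 -0.3  0.2] 0.001
[-0.6 -0.6  0. ] 0.001
30 -1.7 [[0.16, 0.84, 1.73, -1.05, 1.28, 0.99], [0.16, 0.84, 1.73, -1.05, 1.28, 0.99]]
30 -1.4 []
30 -1.2 []
30 -1.0 []
30 -0.6 [[-0.07, 0.71, 2.35, 3.7, 0.97, 1.52]]
40 -1.7 [[0.1, 0.74, 1.76, -0.96, 1.15, 0.88], [0.1, 0.74, 1.76, -0.96, 1.15, 0.88]]
40 -1.4 [[0.11, 0.68, 1.93, -1.21, 0.96, 0.9], [0.11, 0.68, 1.93, -1.21, 0.96, 0.9]]
40 -1.2 []
40 -1.0 []
40 -0.6 [[-0.12, 0.57, 2.29, 3.78, 0.64, 1.36]]
45 -1.7 [[0.07, 0.7, 1.77, -0.9, 1.08, 0.81], [0.07, 0.7, 1.77, -0.9, 1.08, 0.81]]
45 -1.4 [[0.07, 0.64, 1.93, -1.14, 0.89, 0.8], [0.07, 0.64, 1.93, -1.14, 0.89, 0.8]]
45 -1.2 []
45 -1.0 []
45 -0.6 [[-0.14, 0.52, 2.25, 3.88, 0.48, 1.22]]
50 -1.7 [[0.03, 0.66, 1.78, -0.84, 1.02, 0.73], [0.03, 0.66, 1.78, -0.84, 1.0
[... 346 characters left out ...]
.57, 1.91, -0.93, 0.78, 0.54], [-0.01, 0.57, 1.91, -0.93, 0.78, 0.54]]
55 -1.2 [[-0.03, 0.54, 1.99, -1.07, 0.65, 0.49], [-0.03, 0.54, 1.99, -1.07, 0.65, 0.49]]
55 -1.0 [[-0.07, 0.51, 2.06, -1.23, 0.51, 0.45], [-0.07, 0.51, 2.06, -1.23, 0.51, 0.45]]
55 -0.6 []
60 -1.7 [[-0.05, 0.6, 1.78, -0.68, 0.92, 0.54], [-0.05, 0.6, 1.78, -0.68, 0.92, 0.54]]
60 -1.4 [[-0.06, 0.55, 1.89, -0.8, 0.74, 0.39], [-0.06, 0.55, 1.89, -0.8, 0.74, 0.39]]
60 -1.2 [[-0.08, 0.52, 1.96, -0.89, 0.62, 0.28], [-0.08, 0.52, 1.96, -0.89, 0.62, 0.28]]
60 -1.0 [[-0.11, 0.49, 2.02, -0.98, 0.49, 0.17], [-0.11, 0.49, 2.02, -0.98, 0.49, 0.17]]
60 -0.6 [[-0.22, 0.45, 2.1, -1.09, 0.21, -0.16], [-0.22, 0.45, 2.1, -1.09, 0.21, -0.16]]
```

```bash
cat > chk.py <<'E'
from h import *; from kin import ik
from scipy.linalg import logm,expm
def check(tcp,R,N):
    plan(tcp,R,N); s=r.sense(); q=s["qpos"]; R0=Ro.from_euler("xyz",s["tcp_rot"]); M=np.eye(4)
    M[:3,:3]=(R0.inv()*R).as_matrix(); M[:3,3]=R0.inv().apply(tcp-s["eef_pos"]); D=expm(np.real(logm(M))/N)
    P=np.eye(4);P[:3,:3]=R0.as_matrix();P[:3,3]=s["eef_pos"];o=[]
    for _ in range(N): P=P@D; q,e=ik(P[:3,3],Ro.from_matrix(P[:3,:3]),q); o.append((round(q[3],2),round(e,2)))
    print("q4,err",o)
E
python3 - <<'E'
from chk import *
check(*place(58,110,-1.55),10)
E
```

```text
rows 10 shift [0.1   0.056 0.001] turn [ 2.09 -0.2   2.07] | total mm [35.7 27.8  5.3] clock 17.1
path [[582.0, -132.0, 114.0], [583.0, -126.0, 108.0], [586.0, -119.0, 102.0], [589.0, -113.0, 96.0], [592.0, -107.0, 90.0]]
q4,err [(np.float64(-1.25), np.float64(0.0)), (np.float64(-1.21), np.float64(0.0)), (np.float64(-1.17), np.float64(0.0)), (np.float64(-1.13), np.float64(0.0)), (np.float64(-1.09), np.float64(0.0)), (np.float64(-1.05), np.float64(0.0)), (np.float64(-1.02), np.float64(0.0)), (np.float64(-0.98), np.float64(0.0)), (np.float64(-0.95), np.float64(0.0)), (np.float64(-0.92), np.float64(0.0))]
```

{"method": "move_arm", "body": {"series": "1 0.1 0.06 0 2.1 -0.2 2.1;1 0.1 0.06 0 2.1 -0.2 2.1;1 0.1 0.06 0 2.1 -0.2 2.1;1 0.1 0.06 0 2.1 -0.2 2.1;1 0.1 0.06 0 2.1 -0.2 2.1;1 0.1 0.06 0 2.1 -0.2 2.1;1 0.1 0.06 0 2.1 -0.2 2.1;1 0.1 0.06 0 2.1 -0.2 2.1;1 0.1 0.06 0 2.1 -0.2 2.1;1 0.1 0.06 0 2.1 -0.2 2.1;1 0 0 0 0 0 0"}}

```text
clock: 18.48
eef_pos: [593.3, -99.3, 84.5]
tcp_rot: [3.131, 0.876, 1.551]
contact_force: [0.1, 0.4, -1.5]
opening: 0.7
```

```bash
python3 - <<'E'
from chk import *
state()
check(*place(56,0,-1.55),8)
E
```

```text
{'clock': 18.475, 'qpos': [0.296, 0.672, 1.781, -0.899, 1.214, 0.875], 'eef_pos': [593.348, -99.304, 84.457], 'tcp_rot': [3.131, 0.876, 1.551], 'contact_force': [0.09, 0.446, -1.522], 'opening': 0.7}
rows 8 shift [-0.232  0.009  0.276] turn [-0.14  0.02 -0.18] | total mm [-74.    4.4  88.5] clock 18.48
path [[594.0, -114.0, 84.0], [594.0, -128.0, 85.0], [594.0, -143.0, 85.0], [594.0, -157.0, 85.0], [595.0, -171.0, 85.0], [595.0, -186.0, 85.0], [596.0, -200.0, 85.0], [596.0, -215.0, 85.0]]
q4,err [(np.float64(-0.92), np.float64(0.0)), (np.float64(-0.93), np.float64(0.0)), (np.float64(-0.95), np.float64(0.0)), (np.float64(-0.97), np.float64(0.0)), (np.float64(-0.99), np.float64(0.0)), (np.float64(-1.01), np.float64(0.0)), (np.float64(-1.02), np.float64(0.0)), (np.float64(-1.04), np.float64(0.0))]
```

{"method": "move_arm", "body": {"series": "1 -0.23 0.01 0.28 -0.14 0 -0.2;1 -0.23 0.01 0.28 -0.14 0 -0.2;1 -0.23 0.01 0.28 -0.14 0 -0.2;1 -0.23 0.01 0.28 -0.14 0 -0.2;1 -0.23 0.01 0.28 -0.14 0 -0.2;1 -0.23 0.01 0.28 -0.14 0 -0.2;1 -0.23 0.01 0.28 -0.14 0 -0.2;1 0 0 0 0 0 0"}}

```text
clock: 19.48
eef_pos: [594.8, -209.9, 84.4]
tcp_rot: [-3.137, 0.877, 1.593]
contact_force: [-0.2, -0.1, -1.2]
opening: 0.702
```

```bash
python3 - <<'E'
from chk import *
state()
plan(*place(56,0,-1.55),1)
s=r.sense(); y=s["tcp_rot"][2]-np.pi; hd=np.array([np.cos(y),np.sin(y),0])
c=s["eef_pos"]-23.1*hd; bz=s["eef_pos"][2]-28.6
print("axis",c[:2],"base z",bz,"exp top rim px: top",proj("top",[c[0],c[1],bz+70]),"scene",proj("scene",[c[0],c[1],bz+70]))
cv2.imwrite("pics/p10.png",np.hstack([crop(vision.grab_frame("top")[:,:,::-1],340,150,80,100,5),crop(vision.grab_frame("scene")[:,:,::-1],325,230,80,100,5)]))
E
```

```text
{'clock': 19.475, 'qpos': [0.12, 0.645, 1.846, -1.038, 1.092, 0.82], 'eef_pos': [594.787, -209.85, 84.364], 'tcp_rot': [-3.137, 0.877, 1.593], 'contact_force': [-0.186, -0.076, -1.206], 'opening': 0.702}
rows 1 shift [-0.083  0.04   0.09 ] turn [-0.18  0.23  0.05] | total mm [-3.3  1.6  3.6] clock 19.48
path [[596.0, -215.0, 85.0]]
axis [ 594.2744956  -186.75579765] base z 55.76418939177733 exp top rim px: top [[389.07235168 175.69170158]] scene [[371.53860226 269.98678109]]
```

View pics/p10.png

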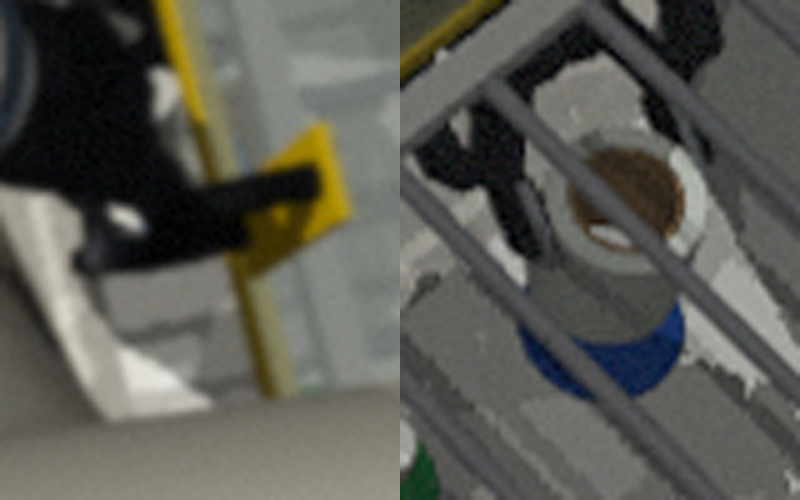

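The scene half shows the roll's rim centre at (229,199), within 1 px of the prediction and directly over the blue foot at (205,345). A small correction, then lower.

{"method": "move_arm", "body": {"series": "1 -0.08 0.05 0.09 -0.2 0.2 0;1 0 0 0 0 0 0;1 0.115 0 0.096 0 0 0;1 0.115 0 0.096 0 0 0;1 0.115 0 0.096 0 0 0;1 0.115 0 0.096 0 0 0;1 0.115 0 0.096 0 0 0;1 0 0 0 0 0 0"}}

```text
clock: 20.58
eef_pos: [597.7, -212.2, 51.5]
tcp_rot: [-3.14, 0.872, 1.597]
contact_force: [-0.4, 0.5, -1.6]
opening: 0.707
```

```bash
python3 - <<'E'
from chk import *
state()
plan(*place(16,0,-1.55),1)
E
```

```text
{'clock': 20.575, 'qpos': [0.114, 0.698, 1.846, -1.068, 1.056, 0.869], 'eef_pos': [597.702, -212.153, 51.522], 'tcp_rot': [-3.14, 0.872, 1.597], 'contact_force': [-0.412, 0.472, -1.555], 'opening': 0.707}
rows 1 shift [ 0.092 -0.032  0.159] turn [ 0.15 -0.02  0.18] | total mm [ 3.7 -1.3  6.4] clock 20.57
path [[596.0, -215.0, 45.0]]
```

{"method": "move_arm", "body": {"series": "1 0.04 -0.03 0.08 0 0 0;1 0.045 0 0.055 0 0 0;1 0.04 0 0.033 0 0 0;1 0 0 0 0 0 0"}}

```text
clock: 21.08
eef_pos: [597.0, -214.7, 44.7]
tcp_rot: [3.141, 0.875, 1.595]
contact_force: [0.5, 0.9, -1.9]
opening: 0.704
```

```bash
python3 - <<'E'
from chk import *
state()
plan(*place(16,0,-1.55),1)
E
```

```text
{'clock': 21.075, 'qpos': [0.111, 0.709, 1.848, -1.08, 1.049, 0.885], 'eef_pos': [596.962, -214.69, 44.686], 'tcp_rot': [3.141, 0.875, 1.595], 'contact_force': [0.48, 0.857, -1.873], 'opening': 0.704}
rows 1 shift [ 0.002 -0.012  0.001] turn [0.18 0.12 0.11] | total mm [ 0.1 -0.5  0.1] clock 21.07
path [[596.0, -215.0, 45.0]]
```

{"method": "move_arm", "body": {"series": "-1 0 0 0 0 0 0;-1 0 0 0 0 0 0;-1 0 0 0 0 0 0;-1 0 0 0 0 0 0;-1 0 0 -0.3 0 0 0;-1 0 0 -0.5 0 0 0;-1 0 0 -0.6 0 0 0;-1 0 0 -0.6 0 0 0;-1 0 0 -0.6 0 0 0;-1 0 0 -0.6 0 0 0;-1 0 0 -0.6 0 0 0;-1 0 0 0 0 0 0"}}

```text
clock: 22.58
eef_pos: [595.1, -86.9, 151.4]
tcp_rot: [3.134, 0.872, 1.593]
contact_force: [0.4, -0.8, -0.2]
opening: 0.996
```

```bash
python3 - <<'E'
from chk import *
state()
for n,d in(("top",(596,-191.6,86)),("scene",(596,-191.6,86))): print(n,proj(n,d))
cv2.imwrite("pics/p11.png",np.hstack([crop(vision.grab_frame("top")[:,:,::-1],345,140,90,120,4),crop(vision.grab_frame("scene")[:,:,::-1],315,220,90,120,4)]))
E
```

```text
{'clock': 22.575, 'qpos': [0.318, 0.564, 1.777, -0.876, 1.274, 0.773], 'eef_pos': [595.093, -86.922, 151.382], 'tcp_rot': [3.134, 0.872, 1.593], 'contact_force': [0.444, -0.791, -0.184], 'opening': 0.996}
top [[386.45632238 179.40128608]]
scene [[370.67136399 280.22942669]]
```

View pics/p11.png

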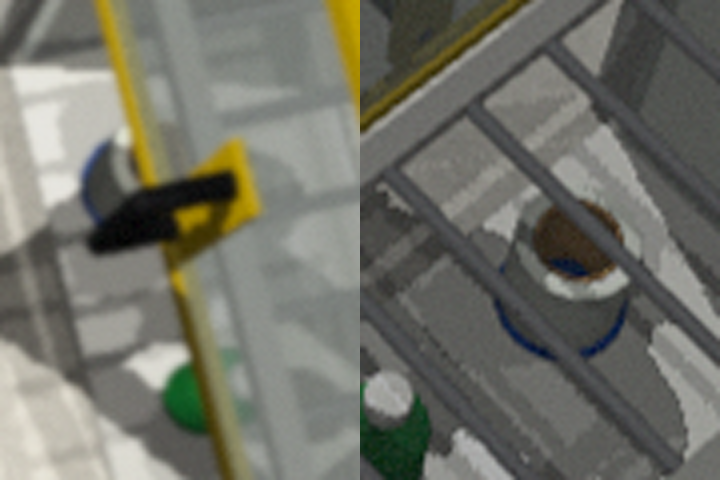

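The roll is on the spindle. Its rim centre is at scene-half (217,243), within 2 px of the predicted seated height. The post is visible in the bore, a thin blue foot ring shows evenly below, and the bottle is untouched. Back to the handle.

```bash
python3 - <<'E'
from chk import *
R=ori(43);tz=R.as_matrix()[:,2]
check(np.array([530,40,300]),R,7)
for z in(325,200,85):print(ik(hut(-140,0,z)+19*tz,R,[.3,.485,2.09,-1.04,1,.9]))
print(hut(-140,0,325)+19*tz)
E
```

```text
rows 7 shift [-0.086 -0.183 -0.714] turn [-1.01  0.43 -0.92] | total mm [ -31.4  -60.3 -196.2] clock 22.68
path [[586.0, -69.0, 171.0], [578.0, -50.0, 192.0], [569.0, -31.0, 213.0], [560.0, -13.0, 235.0], [550.0, 5.0, 256.0], [540.0, 23.0, 278.0], [530.0, 40.0, 300.0]]
q4,err [(np.float64(-0.86), np.float64(0.0)), (np.float64(-0.84), np.float64(0.0)), (np.float64(-0.82), np.float64(0.0)), (np.float64(-0.8), np.float64(0.0)), (np.float64(-0.79), np.float64(0.0)), (np.float64(-0.77), np.float64(0.0)), (np.float64(-0.75), np.float64(0.0))]
(array([ 0.29927449,  0.14082611,  1.94233891, -0.85529004,  1.30019694,
        0.45229263]), np.float64(1.4210854715202004e-14))
(array([ 0.29927449,  0.32096853,  2.04940061, -0.94058748,  1.12028686,
        0.69208309]), np.float64(1.5543122344752188e-14))
(array([ 0.29927449,  0.53682924,  2.09272406, -1.06670112,  0.98021069,
        0.94402458]), np.float64(3.410605131648481e-14))
[ 511.91413995 -120.45636844  312.04203116]
```

{"method": "move_arm", "body": {"series": "-1 -0.09 -0.18 -0.71 -1 0.4 -0.9;-1 -0.09 -0.18 -0.71 -1 0.4 -0.9;-1 -0.09 -0.18 -0.71 -1 0.4 -0.9;-1 -0.09 -0.18 -0.71 -1 0.4 -0.9;-1 -0.09 -0.18 -0.71 -1 0.4 -0.9;-1 -0.09 -0.18 -0.71 -1 0.4 -0.9;-1 -0.09 -0.18 -0.71 -1 0.4 -0.9;-1 0 0 0 0 0 0"}}

```text
clock: 23.68
eef_pos: [526.3, 36.6, 298.9]
tcp_rot: [-3.124, 0.825, 1.773]
contact_force: [-0.1, 0.4, 0.4]
opening: 0.996
```

```bash
python3 - <<'E'
from chk import *
state()
R=ori(43);tz=R.as_matrix()[:,2]
check(hut(-140,0,325)-85*tz,R,5)
E
```

```text
{'clock': 23.675, 'qpos': [0.561, 0.288, 1.787, -0.754, 1.483, 0.602], 'eef_pos': [526.256, 36.569, 298.948], 'tcp_rot': [-3.124, 0.825, 1.773], 'contact_force': [-0.133, 0.444, 0.424], 'opening': 0.996}
rows 5 shift [-0.563 -0.224 -0.008] turn [-0.13  0.06  0.06] | total mm [-112.5  -45.    -1.2] clock 23.68
path [[520.0, 20.0, 316.0], [515.0, 4.0, 333.0], [509.0, -13.0, 349.0], [503.0, -29.0, 366.0], [497.0, -46.0, 383.0]]
q4,err [(np.float64(-0.76), np.float64(0.0)), (np.float64(-0.77), np.float64(0.0)), (np.float64(-0.77), np.float64(0.0)), (np.float64(-0.78), np.float64(0.0)), (np.float64(-0.79), np.float64(0.0))]
```

{"method": "move_arm", "body": {"series": "-1 -0.56 -0.22 0 -0.1 0.1 0.1;-1 -0.56 -0.22 0 -0.1 0.1 0.1;-1 -0.56 -0.22 0 -0.1 0.1 0.1;-1 -0.56 -0.22 0 -0.1 0.1 0.1;-1 -0.56 -0.22 0 -0.1 0.1 0.1;-1 0 0 0 0 0 0"}}

```text
clock: 24.42
eef_pos: [496.4, -51.9, 378.6]
tcp_rot: [-3.131, 0.82, 1.765]
contact_force: [-0.5, 0.9, -0.1]
opening: 1.001
```

```bash
python3 - <<'E'
from chk import *
state()
R=ori(43);tz=R.as_matrix()[:,2]
check(hut(-140,0,325)+17*tz,R,6)
E
```

```text
{'clock': 24.425, 'qpos': [0.44, 0.096, 1.837, -0.787, 1.504, 0.428], 'eef_pos': [496.408, -51.932, 378.637], 'tcp_rot': [-3.131, 0.82, 1.765], 'contact_force': [-0.452, 0.926, -0.131], 'opening': 1.001}
rows 6 shift [0.003 0.011 0.395] turn [-0.1  -0.01  0.01] | total mm [ 0.8  3.  94.8] clock 24.43
path [[499.0, -63.0, 368.0], [501.0, -74.0, 357.0], [504.0, -85.0, 346.0], [506.0, -97.0, 335.0], [509.0, -108.0, 324.0], [512.0, -119.0, 313.0]]
q4,err [(np.float64(-0.8), np.float64(0.0)), (np.float64(-0.81), np.float64(0.0)), (np.float64(-0.82), np.float64(0.0)), (np.float64(-0.83), np.float64(0.0)), (np.float64(-0.84), np.float64(0.0)), (np.float64(-0.85), np.float64(0.0))]
```

{"method": "move_arm", "body": {"series": "-1 0 0.01 0.39 -0.1 0 0;-1 0 0.01 0.39 -0.1 0 0;-1 0 0.01 0.39 -0.1 0 0;-1 0 0.01 0.39 -0.1 0 0;-1 0 0.01 0.39 -0.1 0 0;-1 0 0.01 0.39 -0.1 0 0;-1 0 0 0 0 0 0;1 0 0 0 0 0 0;1 0 0 0 0 0 0;1 0 0 0 0 0 0;1 0 0 0 0 0 0;1 0 0 0 0 0 0;1 0 0 0 0 0 0", "grip_force": 50}}

```text
clock: 26.05
eef_pos: [513.2, -122.3, 307.0]
tcp_rot: [-3.138, 0.819, 1.771]
contact_force: [1.6, -2.3, -1.7]
opening: 0.108
```

```bash
python3 - <<'E'
from chk import *
state()
R=Ro.from_euler("xyz",r.sense()["tcp_rot"]); print("down in tool",R.inv().apply([0,0,-1]))
E
```

```text
{'clock': 26.05, 'qpos': [0.294, 0.148, 1.947, -0.859, 1.288, 0.454], 'eef_pos': [513.196, -122.275, 306.99], 'tcp_rot': [-3.138, 0.819, 1.771], 'contact_force': [1.613, -2.273, -1.696], 'opening': 0.108}
down in tool [0.73064955 0.00264355 0.68274758]
```

{"method": "move_arm", "body": {"series": "1 0.11 0 0.1 0 0 0;1 0.22 0 0.205 0 0 0;1 0.22 0 0.205 0 0 0;1 0.22 0 0.205 0 0 0;1 0.22 0 0.205 0 0 0;1 0.22 0 0.205 0 0 0;1 0.22 0 0.205 0 0 0;1 0.22 0 0.205 0 0 0;1 0.22 0 0.205 0 0 0;1 0.22 0 0.205 0 0 0;1 0.22 0 0.205 0 0 0;1 0.22 0 0.205 0 0 0;1 0.22 0 0.205 0 0 0;1 0.22 0 0.205 0 0 0;1 0.22 0 0.205 0 0 0;1 0.22 0 0.205 0 0 0"}}

```text
clock: 28.05
eef_pos: [513.3, -122.3, 108.3]
tcp_rot: [-3.139, 0.82, 1.77]
contact_force: [1.9, -0.6, 1.3]
opening: 0.107
```

```bash
python3 - <<'E'
from chk import *
state()
R=Ro.from_euler("xyz",r.sense()["tcp_rot"]); print("down in tool",R.inv().apply([0,0,-1]))
E
```

```text
{'clock': 28.05, 'qpos': [0.295, 0.465, 2.084, -1.027, 1.017, 0.857], 'eef_pos': [513.293, -122.301, 108.265], 'tcp_rot': [-3.139, 0.82, 1.77], 'contact_force': [1.912, -0.632, 1.262], 'opening': 0.107}
down in tool [0.73136039 0.00162734 0.68198925]
```

{"method": "move_arm", "body": {"series": "1 0.11 0 0.102 0 0 0;1 0.11 0 0.102 0 0 0;1 0.11 0 0.102 0 0 0;1 0.11 0 0.102 0 0 0;1 0.11 0 0.102 0 0 0;1 0.055 0 0.051 0 0 0;1 0.055 0 0.051 0 0 0;1 0.037 0 0.034 0 0 0;1 0.037 0 0.034 0 0 0;1 0.037 0 0.034 0 0 0"}}

```text
clock: 29.3
eef_pos: [513.4, -122.6, 67.0]
tcp_rot: [-3.141, 0.827, 1.767]
contact_force: [-10.3, 18.4, 30.0]
opening: 0.11
```

The guard has come down exactly 240 mm and met its stop. Relax, release and back off.

{"method": "move_arm", "body": {"series": "1 0 0 0 0 0 0;-1 0 0 0 0 0 0;-1 0 0 0 0 0 0;-1 0 0 0 0 0 0;-1 0 0 0 0 0 0;-1 0 0 0 0 0 0;-1 0 0 -0.5 0 0 0;-1 0 0 -0.7 0 0 0;-1 0 0 -0.7 0 0 0;-1 0 0 -0.7 0 0 0;-1 0 0 -0.7 0 0 0;-1 0 0 0 0 0 0"}}

```text
clock: 30.8
eef_pos: [492.3, -24.8, 157.9]
tcp_rot: [-3.137, 0.825, 1.768]
contact_force: [0.7, -0.8, -0.1]
opening: 1.003
```

```bash
python3 - <<'E'
from chk import *
state()
for L in((-100,-156,255),(-100,156,255)):print("shut top-edge px",proj("scene",hut(*L)))
print("roll rim exp",proj("scene",[596,-191.6,86]))
s=vision.grab_frame("scene")[:,:,::-1];t=vision.grab_frame("top")[:,:,::-1]
cv2.imwrite("pics/p12.png",np.hstack([crop(s,215,150,205,240,2.5)[:600],crop(t,100,150,150,240,2)[:600] if 0 else cv2.copyMakeBorder(crop(t,90,100,270,220,1),0,380,0,0,0)]))
E
```

```text
{'clock': 30.8, 'qpos': [0.496, 0.398, 2.023, -0.852, 1.198, 0.825], 'eef_pos': [492.339, -24.848, 157.904], 'tcp_rot': [-3.137, 0.825, 1.768], 'contact_force': [0.71, -0.776, -0.135], 'opening': 1.003}
shut top-edge px [[257.50216052 294.54111644]]
shut top-edge px [[395.61944339 188.21947326]]
roll rim exp [[370.67136399 280.22942669]]
```

View pics/p12.png

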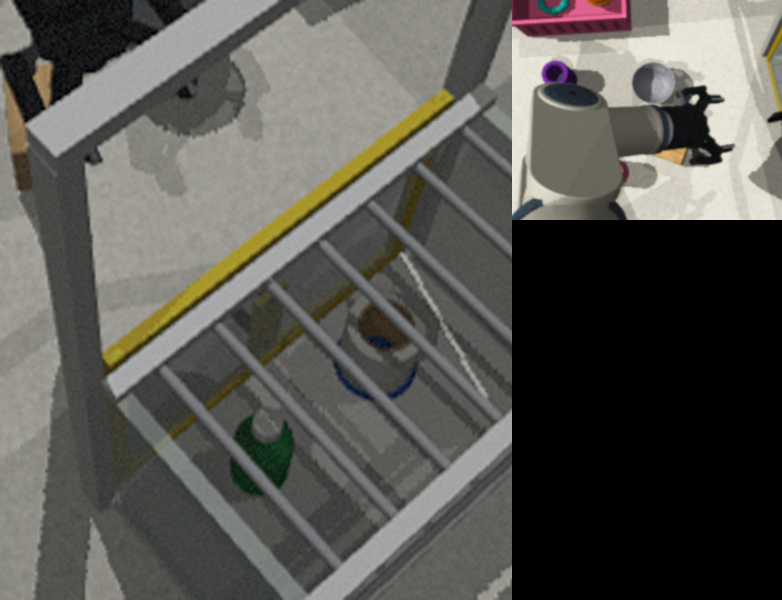

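The top of the guard now ends at scene pixels (258,294) and (394,189), against a predicted (257.5,294.5) and (395.6,188.2) for fully shut. The roll stands on the spindle, and the bottle, bowl and block are in place.

```bash
python3 -c "
from rig import r
print(r.sign_off())"
```

```text
the job is handed in; nothing more can be done
None
```

The white paper roll is standing on the blue spindle inside the hutch. The guard is shut and released, and I handed the job in at about 31 s.

**What I did:** The guard was about 28 mm open at the start. I raised it by the handle to its top stop (212 mm). I then picked the roll from between the pink and purple look-alikes and lowered it onto the spindle. Last, I brought the guard down 240 mm until it met the bottom stop, let go and backed the arm off.

**Last checks:**
- **Guard:** its top edge is within 2 px of where it should be when fully shut.
- **Roll:** after release its rim was within 2 px of the predicted fully-down position. The post shows in the bore and the blue foot ring shows below it; the last picture shows the same.
- **Bottle, bowl and block:** I saw no sign that any of them moved. The bottle and bowl were plain to see; the block was partly hidden by the gripper in the last picture. I did not re-measure their positions.
- **Robot:** it was touching nothing at hand-in, with a contact force of about 1 N.

**What went less smoothly:**
- On the first try at placing the roll, joint 4 reached its range limit (-1.295 of -1.3) and the arm stopped short. I changed the approach angle and the placing then went normally.
- The wrist force reached about 55 N at the top stop and 37 N at the bottom stop, both through the grip on the handle and under the 120 N limit. It may have been higher between readings.

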